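# Put the assay bench away: reagents, control vials and specimen each to their own carrier

## Robot

A 7-joint arm with a two-finger parallel gripper is mounted at the origin on the work surface. World frame = base frame: x ahead of the robot, y to its left, z up, the work surface at z = 0. Lengths are in mm, angles in rad, forces in N, time in s.
With the tool pointing down it reaches from about 425 to 950 mm from the base axis. Payload 4.7 kg.
Tool frame: the origin (TCP) lies on the mounting face of the last link; the fingertips stand 173 mm ahead of it and the grasp point (between the pads) lies 155 mm ahead of it; z points along the fingers, y is the line along which they close (so a half turn about z gives the same grasp; the last joint's range is limited). The gripper opens to 85 mm and grips with 20 to 120 N. Pads are 22 mm wide; open, the fingers measure 114 mm over their backs; the gripper's body (76 mm by 85 mm) begins 54 mm behind the grasp point. The pads swing forward as they close: fully open they stand 13 mm farther back than shut.
Start: joints at [-1.36, 0.469, -0.049, 1.532, 0.024, 1.141, -0.082], TCP at [160.279, 655.699, 404.735] pointing down, gripper open.
Joint ranges: [-2.59, 2.59], [-0.33, 1.99], [-1.39, 1.29], [0.1, 2.45], [-1.04, 4.18], [0.21, 1.99], [-2.66, 2.66]. Speed limits (rad/s): [2.57, 2.57, 3.14, 3.14, 3.14, 3.14, 3.14].

## Interface

Orientations are given as a unit quaternion [w, x, y, z].
In Python, from bench import robot gives the robot as it stands.
- The arm moves only by the shell command python3 -m creep 'ROWS' [FORCE]. ROWS is a JSON list of rows, 1 to 5 of them, each an object with the fields r (a list: a rotation vector rx, ry, rz in shares of pi/2 rad (1.0 is pi/2 rad)), trans (a list: dx, dy, dz in shares of 500 mm (1.0 is 500 mm)), jaw (the opening from 0.0 (shut) to 1.0 (fully open)); a field left out counts as zero (the opening has to be given); each row is the pose to reach, as a shift and turn from the pose commanded when the command began, along the tool's axes at that moment; what a row does not reach only later rows make up. A row lasts 1/8 s, in which the tool goes at most 62.5 mm and 0.188 rad, less where a joint would pass 70% of its speed; a pose out of reach is approached as far as the arm can. The fingers move at their own pace and stop on an object; FORCE is the grip in N (left out, the last holds). Time passes only in rows, so rows that do not move let the fingers close. It prints the time, the measured TCP pose, the force, the opening and the grip force at its end. No shift or turn number may pass 1 either way. Input that does not fit is refused with a message, and nothing moves.
- robot.read_state(): the state, without advancing time (a new reading comes with each control period).
- robot.grab_frame(name): name is "scene" or "top" or "wrist"; returns a dict with "image" (420x560x3 uint8, red, green, blue), "K" (3x3 intrinsics, pixels), "k1" (the pictures are not rectified: a ray, as slopes to the right and down, at radius r is drawn at 1 + k1 r^2 times it, then the intrinsics apply), "extrinsics" (4x4, takes a point from camera to world coordinates); the wrist camera has in their place "T_tool_cam" (4x4, takes a point from camera to tool coordinates, whose origin is the TCP and whose axes are the flange's). Camera axes: x right, y down, z forward; pixel columns grow to the right and rows downward; lengths in mm; the calibration is good to about 2 mm. A picture is of the moment at which its call begins: read the wrist's pose just before it. There is no depth.
- robot.job_done(): hands the job in; it is judged then, once.
The state is a dict: "t": time; "q": joint angles; "joint_velocities": joint speeds; "joint_efforts": joint torques, N m; "ee_pos": TCP position; "eef_rot": TCP orientation; "contact_force": force on the tool from outside, world axes, zero at the start; "wrist_torque": the same for the moment, N m; "opening": opening from 0.0 (shut) to 1.0 (fully open); "grasp_force": force on a finger pad.
Only numpy, scipy, OpenCV 4.12 (cv2) and the standard library are available. Lean on these libraries where they do the work, as an engineer would, in place of code of your own. Each camera call takes 0.05 s, during which the arm holds its last target. There are 200 camera calls.

## Task

The test run is over: put the bench away by kind, whatever the colour of the caps. Stand the two white reagent bottles in the blue carrier, the two small brown control vials in the white vial rack and the specimen pot in the red tray, each upright on the floor of a compartment of its own. Set them down gently without dropping anything or knocking anything over, and leave the wash bottle and the kidney dish where they are.

Things in the scene. Friction and masses are not known exactly. Their poses are not given: they have to be found in the camera images.
- bottle_green: loose white flat-sided reagent bottle with a green cap, upright; the two are alike but for the cap. Body 32 (x) by 50 (y) mm, straight up to 68 mm, then a round green screw cap 27 mm across, 73 to 90 mm high. Origin: centre of underside; z up. Grip the body across its narrow way (x) from above. 50 to 125 g. Belongs in reagent_carrier.
- bottle_red: loose white flat-sided reagent bottle with a red cap, upright; the two are alike but for the cap. Body 32 (x) by 50 (y) mm, straight up to 68 mm, then a round red screw cap 27 mm across, 73 to 90 mm high. Origin: centre of underside; z up. Grip the body across its narrow way (x) from above. 50 to 125 g. Belongs in reagent_carrier.
- vial_yellow: loose round brown glass control vial with a white label and a yellow cap, upright; the two are alike but for the cap. 24 mm across, cap too, 50 mm tall, the cap the top 14 mm. Origin: centre of underside; z up. 15 to 35 g. Belongs in vial_rack. Grip it high, fingertips 20 mm or more above its underside, to stay above the rack when it is set in.
- vial_blue: loose round brown glass control vial with a white label and a blue cap, upright; the two are alike but for the cap. 24 mm across, cap too, 50 mm tall, the cap the top 14 mm. Origin: centre of underside; z up. 15 to 35 g. Belongs in vial_rack. Grip it high, fingertips 20 mm or more above its underside, to stay above the rack when it is set in.
- pot: loose round specimen pot, upright: pale grey body, white label, wide blue ribbed screw lid. 68 mm tall; body 43 mm across at the foot, 46 mm higher up; lid 50 mm across, 52 to 68 mm high. Origin: centre of underside; z up. 35 to 85 g. Belongs in specimen_tray. Grip it by the lid.
- reagent_carrier: blue bottle carrier, 62 (x) by 156 (y) by 30 mm high: two open compartments in a row. Origin: centre of underside; z up, y along the row. Fixed. Compartments 54 (x) by 72 (y) mm inside, centred at y = -38 and +38 mm; floor 4 mm up, walls 4 mm thick, divider 26 mm high. A bottle goes in with its y along the carrier's y, either way round. Lugs at the ends stand out 12 mm.
- specimen_tray: red specimen tray, 76 (x) by 148 (y) by 30 mm high: two open square compartments in a row. Origin: centre of underside; z up, y along the row. Fixed. Compartments 68 by 68 mm inside, centred at y = -36 and +36 mm, either will do; floor 4 mm up, walls 4 mm thick, divider 26 mm high. Lugs at the ends stand out 12 mm.
- vial_rack: white plastic block for vials, 56 (x) by 148 (y) by 22 mm high: three round wells in a row. Origin: centre of underside; z up, y along the row. Fixed. Wells 40 mm across, centred at y = -46, 0 and +46 mm, 18 mm deep, floor 4 mm above the underside. Any well will do, one vial to a well.
- wash_bottle: bystander: loose whitish wash bottle with a blue cap and a bent spout, 62 mm across, 163 mm tall, the spout reaching 55 mm out to its x. Origin: centre of its underside. About 300 g. Leave alone.
- kidney_dish: bystander: loose steel kidney dish, empty, about 200 (y) by 100 (x) mm, 38 mm high, hollow side to its -x. Origin: near the middle of its underside. About 220 g. Leave alone.

How it is judged:
By the outcome, as a careful person would: the job done as asked, in the order asked, and still so for the second after the job is handed in, with the robot touching nothing.
It also fails if it takes over 110 s, if anything falls off the work surface, if the arm or the gripper's body presses on something with over 40 N, if the wrist force passes 120 N, or if a joint passes its speed limit or range.

## Working session

There is one attempt and no reset: what is moved stays moved. The work goes in short steps, Python scripts to look and compute and a shell command to move; the robot and the scene stay as the last step left them, time stands still between calls to the robot, and variables do not carry over. Pictures are saved under pics/ and viewed, at most 14 in all, crops included, and the job is handed in when it is done.

```bash
ls; mkdir -p pics; python3 - <<'E'
from bench import robot
import cv2,json,numpy as np
s=robot.read_state(); print(s)
for n in("scene","top","wrist"):
    f=robot.grab_frame(n); cv2.imwrite(f"pics/{n}0.png",f["image"][:,:,::-1]); print(n,{k:np.round(v,4).tolist() for k,v in f.items() if k!="image"})
E
```

```text
pics
{'t': 0.0, 'q': array([-1.3598985 ,  0.46946326, -0.0486022 ,  1.5337367 ,  0.02406845,
        1.14099863, -0.08228045]), 'joint_velocities': array([ 9.38108163e-04, -9.79875173e-04,  1.30926992e-03,  5.01888146e-04,
       -5.01614505e-04,  5.12426830e-05, -4.35948143e-04]), 'joint_efforts': array([ 6.27331592e-04, -5.10295272e+01, -4.65137023e-02, -2.37720913e+01,
        1.06994505e-02,  7.43475772e-03, -2.06370025e-06]), 'ee_pos': array([160.22629992, 655.4429284 , 403.62826902]), 'eef_rot': array([-9.90622603e-05,  1.19589242e-01,  9.92822941e-01, -1.00600537e-03]), 'contact_force': array([ 0.58998986,  0.98389334, -0.50478262]), 'wrist_torque': array([0.00225685, 0.01730732, 0.04530723]), 'grasp_force': 0.0, 'opening': 1.0003310828843237}
scene {'K': [[445.0016, 0.0, 290.4759], [0.0, 445.0016, 213.5491], [0.0, 0.0, 1.0]], 'k1': -0.0929, 'extrinsics': [[-0.4248, 0.7814, -0.4571, 1098.2362], [0.9052, 0.3598, -0.2262, 283.8899], [-0.0123, -0.5098, -0.8602, 1121.5059], [0.0, 0.0, 0.0, 1.0]]}
top {'K': [[482.8971, 0.0, 278.3673], [0.0, 482.8971, 208.1247], [0.0, 0.0, 1.0]], 'k1': 0.0286, 'extrinsics': [[-0.0277, -0.9849, 0.1706, 245.0501], [-0.9996, 0.0273, -0.0047, 8.5376], [0.0, -0.1707, -0.9853, 1713.5346], [0.0, 0.0, 0.0, 1.0]]}
wrist {'K': [[357.4608, 0.0, 283.0978], [0.0, 357.4608, 213.1873], [0.0, 0.0, 1.0]], 'k1': -0.0914, 'T_tool_cam': [[-0.0003, -0.9603, -0.279, 69.2774], [1.0, -0.0006, 0.0012, 1.5444], [-0.0013, -0.279, 0.9603, 29.722], [0.0, 0.0, 0.0, 1.0]]}
```

View pics/scene0.png

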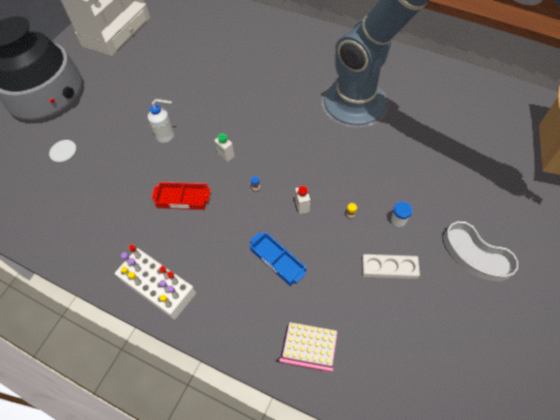

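View pics/top0.png

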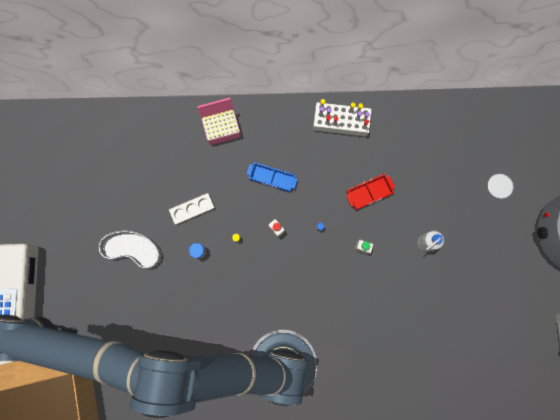

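The scene view shows the pot (401,214), yellow vial (351,210), red bottle (303,199), blue vial (255,183), green bottle (224,147), blue carrier (278,258), red tray (182,195) and white rack (391,266). The top view shows them at (197,251), (236,238), (277,228), (320,227), (365,246), (272,177), (370,192) and (192,208) respectively. I'll measure them by colour mask.

```bash
cat > h.py <<'E'
from bench import robot
import cv2,numpy as np
from scipy.spatial.transform import Rotation as R
def pose(s): # T world<-tool
    q=s["eef_rot"];T=np.eye(4);T[:3,:3]=R.from_quat(np.r_[q[1:],q[0]]).as_matrix();T[:3,3]=s["ee_pos"];return T
def grab(n):
    s=robot.read_state();f=robot.grab_frame(n)
    f["T"]=pose(s)@f["T_tool_cam"] if n=="wrist" else f["extrinsics"]
    f["bgr"]=f["image"][:,:,::-1].copy();f["hsv"]=cv2.cvtColor(f["bgr"],cv2.COLOR_BGR2HSV);return f
def plane(f,px,z):
    u=cv2.undistortPoints(np.float64(px).reshape(-1,1,2),f["K"],np.array([f["k1"],0,0,0.]))[:,0]
    d=np.c_[u,np.ones(len(u))]@f["T"][:3,:3].T;c=f["T"][:3,3]
    return c+d*((z-c[2])/d[:,2])[:,None]
def ray(f,px):
    a=plane(f,px,0)[0];c=f["T"][:3,3];return c,(a-c)/np.linalg.norm(a-c)
def tri(f,p,g,q):
    a,d=ray(f,p);b,e=ray(g,q);s=np.linalg.lstsq(np.c_[d,-e],b-a,rcond=None)[0]
    return (a+d*s[0]+b+e*s[1])/2,np.linalg.norm(a+d*s[0]-b-e*s[1])
HUE={"green":(45,85,100,50),"red":(0,8,130,60),"yellow":(18,34,130,90),"blue":(98,125,120,50),"white":(0,180,0,150)}
def mask(f,c):
    h,s,v=cv2.split(f["hsv"]);l,u,S,V=HUE[c]
    if c=="white": return ((s<60)&(v>V)).astype(np.uint8)*255
    if c=="red": hh=(h<=u)|(h>172)
    else: hh=(h>=l)&(h<=u)
    return (hh&(s>S)&(v>V)).astype(np.uint8)*255
def blobs(f,c,amin=8):
    n,l,st,ce=cv2.connectedComponentsWithStats(mask(f,c))
    return [(ce[i],st[i,4],(l==i).astype(np.uint8)) for i in range(1,n) if st[i,4]>=amin]
def near(f,c,p,amin=8): return min(blobs(f,c,amin),key=lambda b:np.hypot(*(b[0]-p)))
E
python3 - <<'E'
from h import *
np.set_printoptions(precision=1,suppress=True)
S,T=grab("scene"),grab("top")
for n,c,z,p,q in [("bg","green",83,(223,138),(365,246)),("br","red",83,(303,190),(277,227)),("vy","yellow",44,(352,208),(236,238)),("vb","blue",44,(255,181),(320,227)),("pot","blue",63,(402,210),(197,251))]:
    a=near(S,c,p);b=near(T,c,q);x,g=tri(S,a[0],T,b[0])
    print(n,a[0],a[1],b[0],b[1],"tri",x,"gap",g,"S",plane(S,a[0],z)[0],"T",plane(T,b[0],z)[0])
for n,c,z,p,q in [("carrier","blue",30,(278,258),(272,177)),("tray","red",30,(182,195),(370,192)),("rack","white",22,(391,266),(192,208))]:
    for k,f,w in(("S",S,p),("T",T,q)):
        b=near(f,c,w,60);ys,xs=np.nonzero(b[2]);P=plane(f,np.c_[xs,ys],z)[:,:2].astype(np.float32)
        r=cv2.minAreaRect(P);m=P-P.mean(0);w,v=np.linalg.eigh(m.T@m);print(n,k,b[1],r,"axis",np.degrees(np.arctan2(v[1,1],v[0,1])))
E
```

```text
bg [222.1 137.5] 68 [365.7 245.1] 53 tri [ 392.4 -290.1   86.7] gap 0.24774539924103 S [ 389.9 -292.3   83. ] T [ 392.7 -290.7   83. ]
br [302.4 190.3] 81 [276.2 226.2] 45 tri [465.    9.6  84.7] gap 0.40353833776035614 S [464.   9.  83.] T [465.2   9.8  83. ]
vy [351.5 207.8] 83 [235.7 237.4] 49 tri [435.6 150.6  43.4] gap 1.9527455431275473 S [436.2 149.7  44. ] T [435.2 151.5  44. ]
vb [254.5 180.1] 59 [320.2 225.9] 42 tri [ 467.1 -143.6   45.9] gap 0.6486573213597778 S [ 466.  -144.7   44. ] T [ 467.2 -143.5   44. ]
pot [402.5 209.7] 256 [196. 250.] 180 tri [393.7 284.8  63.1] gap 1.9625942157115006 S [394.  283.8  63. ] T [393.5 285.8  63. ]
carrier S 1433 ((656.8023071289062, 19.612586975097656), (181.5561981201172, 69.02748107910156), 71.08892822265625) axis 70.360756
carrier T 862 ((651.9149169921875, 21.515380859375), (180.5881805419922, 67.42442321777344), 70.8146743774414) axis 70.53961
tray S 1357 ((597.0548095703125, -326.0555419921875), (92.92296600341797, 174.26377868652344), 22.0533504486084) axis 110.41445
tray T 1013 ((588.9166259765625, -328.37188720703125), (79.99834442138672, 172.8766632080078), 21.99698829650879) axis 112.367065
rack S 1238 ((547.1360473632812, 309.4459533691406), (65.63102722167969, 152.11935424804688), 22.1868953704834) axis 112.19995
rack T 713 ((546.5410766601562, 310.69122314453125), (61.0765380859375, 151.724365234375), 22.16300392150879) axis 112.02148
```

```bash
cat >> h.py <<'E'
def go(*wps,start=None):
    """chain of (x,y,z,yaw_deg of tool y); prints end row (rz,dx,dy,dz) of each command"""
    T=pose(robot.read_state())
    for x,y,z,a in wps:
        cur=T[:3,1];a0=np.degrees(np.arctan2(cur[1],cur[0]));a=a0+(a-a0+180)%360-180
        y_=np.array([np.cos(np.radians(a)),np.sin(np.radians(a)),0]);z_=np.array([0,0,-1.]);G=np.eye(4)
        G[:3,:3]=np.c_[np.cross(y_,z_),y_,z_];G[:3,3]=x,y,z
        D=np.linalg.inv(T)@G;print("rot",np.round(R.from_matrix(D[:3,:3]).as_rotvec(),3),"d",np.round(D[:3,3],1),"len %.0f"%np.linalg.norm(D[:3,3]));T=G
def st():
    s=robot.read_state();T=pose(s);print("t %.2f"%s["t"],np.round(s["ee_pos"],1),"yaw %.1f"%np.degrees(np.arctan2(T[1,1],T[0,1])),"tilt",np.round(T[:2,2],3),"open %.2f F %.1f"%(s["opening"],s["grasp_force"]),"q7 %.2f"%s["q"][6])
E
python3 - <<'E'
from h import *
st();go((330,420,400,51),(450,180,380,25),(465,9,350,0))
E
```

```text
t 0.25 [160.3 655.6 404.2] yaw 76.3 tilt [-0.    -0.001] open 1.00 F 0.0 q7 -0.08
rot [-0.001  0.     0.441] d [-220.8 -188.6    4.4] len 290
rot [0.    0.    0.454] d [-244.3 -111.    20. ] len 269
rot [0.    0.    0.436] d [-161.3  -58.7   30. ] len 174
```

Careful with the scale: shifts go in shares of 500 mm and turns go in shares of pi/2 rad. That gives: -221 mm / 500 = -0.442, -189 mm / 500 = -0.378, 0.441 rad / 1.5708 = 0.2807.

```bash
python3 -m creep '[{"r": [0, 0, 0.056], "trans": [-0.088, -0.076, 0.002], "jaw": 1}, {"r": [0, 0, 0.112], "trans": [-0.176, -0.152, 0.004], "jaw": 1}, {"r": [0, 0, 0.1681], "trans": [-0.264, -0.226, 0.006], "jaw": 1}, {"r": [0, 0, 0.2247], "trans": [-0.354, -0.302, 0.008], "jaw": 1}, {"r": [0, 0, 0.2807], "trans": [-0.442, -0.378, 0.008], "jaw": 1}]' 40 && python3 -m creep '[{"r": [0, 0, 0.0573], "trans": [-0.098, -0.044, 0.008], "jaw": 1}, {"r": [0, 0, 0.1146], "trans": [-0.196, -0.088, 0.016], "jaw": 1}, {"r": [0, 0, 0.1719], "trans": [-0.294, -0.134, 0.024], "jaw": 1}, {"r": [0, 0, 0.2292], "trans": [-0.39, -0.178, 0.032], "jaw": 1}, {"r": [0, 0, 0.289], "trans": [-0.488, -0.222, 0.04], "jaw": 1}]' && python3 -m creep '[{"r": [0, 0, 0.07], "trans": [-0.08, -0.03, 0.016], "jaw": 1}, {"r": [0, 0, 0.1401], "trans": [-0.16, -0.06, 0.03], "jaw": 1}, {"r": [0, 0, 0.2101], "trans": [-0.242, -0.088, 0.046], "jaw": 1}, {"r": [0, 0, 0.2776], "trans": [-0.322, -0.118, 0.06], "jaw": 1}, {"r": [0, 0, 0.2776], "trans": [-0.322, -0.118, 0.06], "jaw": 1}]'
python3 - <<'E'
from h import *
st();f=grab("wrist");cv2.imwrite("pics/w1.png",f["bgr"]);st()
E
```

```text
t: 0.88
ee_pos: [331.0, 417.8, 400.8]
eef_rot: [0.0, 0.335, 0.942, 0.0]
contact_force: [0.9, -0.5, -0.5]
opening: 1.0
grasp_force: 0.0
t: 1.5
ee_pos: [450.3, 178.2, 380.8]
eef_rot: [0.0, 0.539, 0.843, 0.0]
contact_force: [1.0, -0.2, 1.2]
opening: 1.001
grasp_force: 0.0
t: 2.12
ee_pos: [464.0, 5.7, 350.5]
eef_rot: [0.0, 0.71, 0.705, -0.001]
contact_force: [0.3, 0.4, 0.7]
opening: 1.003
grasp_force: 0.0
t 2.12 [464.    5.7 350.5] yaw -0.4 tilt [-0.001 -0.001] open 1.00 F 0.0 q7 0.03
t 2.17 [464.2   7.8 350.6] yaw -0.2 tilt [-0.  0.] open 1.00 F 0.0 q7 0.03
```

View pics/w1.png

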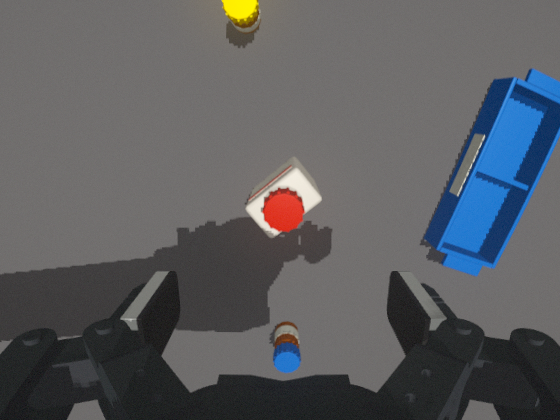

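The wrist view shows the red cap at (284,210) on its white shoulder face, which runs about (246,203)–(270,236)–(321,200)–(293,163). The carrier is on the right, centred around (495,175). Next I'll measure the bottle's shoulder face on the z=68 plane.

```bash
python3 - <<'E'
from h import *
np.set_printoptions(precision=1,suppress=True)
f=grab("wrist")
c=near(f,"red",(284,210));print("cap",c[1],plane(f,c[0],88))
h,s,v=cv2.split(f["hsv"]);sub=v[150:245,235:330];print(np.histogram(sub,bins=range(60,261,20)))
for V in (170,200,225):
    m=((s<70)&(v>V)).astype(np.uint8)*255; m|=c[2]*255
    n,l,stt,ce=cv2.connectedComponentsWithStats(m);i=l[int(c[0][1]),int(c[0][0])]
    ys,xs=np.nonzero(l==i);P=plane(f,np.c_[xs,ys],68)[:,:2].astype(np.float32);print(V,len(P),cv2.minAreaRect(P))
cv2.imwrite("pics/w1c.png",cv2.resize(f["bgr"][145:250,225:345],None,fx=4,fy=4,interpolation=cv2.INTER_NEAREST))
E
```

```text
cap 1380 [[465.8  12.4  88. ]]
(array([1354,  194, 3170, 1103,  457,  182,  236,  406, 1769,  154]), array([ 60,  80, 100, 120, 140, 160, 180, 200, 220, 240, 260]))
170 2715 ((467.6088562011719, 9.631750106811523), (49.17234420776367, 36.46526336669922), 38.40717315673828)
200 2542 ((467.7608947753906, 9.40049934387207), (48.05441665649414, 35.94466018676758), 38.193687438964844)
225 1624 ((463.8980712890625, 5.7804718017578125), (35.2702522277832, 35.039764404296875), 38.39909362792969)
```

View pics/w1c.png

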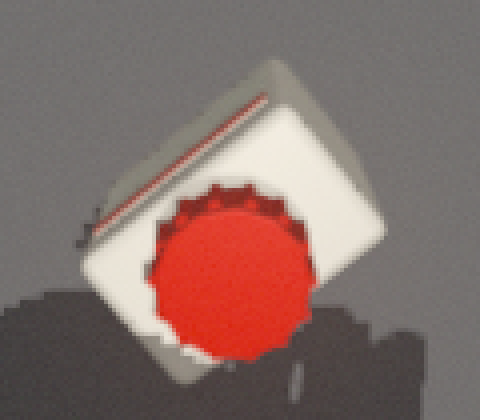

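```bash
python3 - <<'E'
from h import *
np.set_printoptions(precision=1,suppress=True)
f=grab("wrist");st()
print("captop",plane(f,(283.8,216.2),90))
P=plane(f,np.array([(82,262),(290,107),(385,232),(185,383)])/4+[225,145],68)[:,:2];print(P,P.mean(0))
d=np.roll(P,-1,0)-P;print(np.hypot(*d.T),np.degrees(np.arctan2(d[:,1],d[:,0])))
go((466,10,280,-51.5),(466,10,207,-51.5))
E
```

```text
t 2.27 [464.4   9.8 350.8] yaw 0.1 tilt [0. 0.] open 1.00 F 0.0 q7 0.03
captop [[466.7  12.2  90. ]]
[[438.6  10.1]
 [476.6  38.8]
 [494.2  15.8]
 [457.4 -13.6]] [466.7  12.8]
[47.6 29.  47.1 30.2] [  37.1  -52.6 -141.5  128.3]
rot [-0.  -0.   0.9] d [ 0.2  1.6 70.8] len 71
rot [0. 0. 0.] d [-0.  0. 73.] len 73
```

In the tool's units: 70 mm / 500 = 0.14, 55 mm / 500 = 0.11, 0.9 rad / 1.5708 = 0.573.

```bash
python3 -m creep '[{"r": [0, 0, 0.1146], "trans": [0, 0.002, 0.02], "jaw": 1}, {"r": [0, 0, 0.2292], "trans": [0.002, 0.004, 0.05], "jaw": 1}, {"r": [0, 0, 0.3438], "trans": [0.004, 0.004, 0.08], "jaw": 1}, {"r": [0, 0, 0.4584], "trans": [0.004, 0.004, 0.11], "jaw": 1}, {"r": [0, 0, 0.573], "trans": [0.004, 0.004, 0.14], "jaw": 1}]' 40 >/dev/null && python3 -m creep '[{"jaw": 1}, {"trans": [0, 0, 0.05], "jaw": 1}, {"trans": [0, 0, 0.1], "jaw": 1}, {"trans": [0, 0, 0.146], "jaw": 1}, {"trans": [0, 0, 0.146], "jaw": 1}]' && python3 - <<'E'
from h import *
st()
E
python3 -m creep '[{"jaw": 0.2}, {"jaw": 0.2}, {"jaw": 0.2}, {"jaw": 0.2}, {"jaw": 0.2}]' 40
python3 - <<'E'
from h import *
st();go((466.7,12,280,-51.5),(600,15,300,-35))
E
```

```text
t: 3.52
ee_pos: [466.2, 11.7, 207.2]
eef_rot: [-0.001, 0.944, 0.331, -0.001]
contact_force: [-0.8, -0.9, 0.4]
opening: 1.005
grasp_force: 0.0
t 3.52 [466.2  11.7 207.2] yaw -51.4 tilt [-0.002  0.   ] open 1.00 F 0.0 q7 -0.57
t: 4.15
ee_pos: [466.7, 11.0, 208.4]
eef_rot: [-0.0, 0.944, 0.329, 0.001]
contact_force: [-1.5, 0.3, 6.8]
opening: 0.367
grasp_force: 40.8
t 4.15 [466.7  11.  208.4] yaw -51.5 tilt [0.001 0.001] open 0.37 F 40.8 q7 -0.57
rot [-0.    -0.001 -0.001] d [  0.7  -0.7 -71.6] len 72
rot [ 0.     0.    -0.288] d [106.2  80.6 -20. ] len 135
```

In the tool's units: -90 mm / 500 = -0.18, -60 mm / 500 = -0.12.

```bash
python3 -m creep '[{"trans": [0, 0, -0.02], "jaw": 0.2}, {"trans": [0, 0, -0.06], "jaw": 0.2}, {"trans": [0, 0, -0.12], "jaw": 0.2}, {"trans": [0, 0, -0.18], "jaw": 0.2}, {"trans": [0, 0, -0.18], "jaw": 0.2}]'
python3 - <<'E'
from h import *
st();go((666.4,56.4,290,-19.1),(666.4,56.4,214,-19.1))
E
```

```text
t: 4.78
ee_pos: [467.0, 10.8, 299.7]
eef_rot: [0.0, 0.944, 0.329, 0.003]
contact_force: [-0.5, 0.5, -0.5]
opening: 0.37
grasp_force: 40.0
t 4.78 [467.   10.8 299.7] yaw -51.6 tilt [0.005 0.002] open 0.37 F 40.0 q7 -0.72
rot [ 0.003 -0.004 -0.566] d [184.5  88.3  10.8] len 205
rot [0. 0. 0.] d [ 0.  0. 76.] len 76
```

In the tool's units: 184.5 mm / 500 = 0.369, 170 mm / 500 = 0.34, -0.566 rad / 1.5708 = -0.3603.

```bash
python3 -m creep '[{"r": [0, 0, -0.0637], "trans": [0.066, 0.032, 0], "jaw": 0.2}, {"r": [0, 0, -0.1592], "trans": [0.16, 0.076, 0.004], "jaw": 0.2}, {"r": [0, 0, -0.2546], "trans": [0.26, 0.124, 0.012], "jaw": 0.2}, {"r": [0.0019, -0.0025, -0.3565], "trans": [0.34, 0.164, 0.02], "jaw": 0.2}, {"r": [0.0019, -0.0025, -0.3603], "trans": [0.369, 0.1766, 0.0216], "jaw": 0.2}]'
python3 -m creep '[{"jaw": 0.2}]' >/dev/null
python3 - <<'E'
from h import *
st();go((666.4,56.4,214,-19.1))
f=grab("wrist");cv2.imwrite("pics/w2.png",f["bgr"])
E
```

```text
t: 5.4
ee_pos: [667.3, 57.2, 284.7]
eef_rot: [-0.001, 0.814, 0.581, -0.003]
contact_force: [-0.4, -0.3, -0.9]
opening: 0.372
grasp_force: 40.1
t 5.53 [665.9  56.7 285. ] yaw -19.1 tilt [-0.007 -0.002] open 0.37 F 40.1 q7 -0.21
rot [-0.006  0.004 -0.   ] d [ 0.2  1.  71. ] len 71
```

View pics/w2.png

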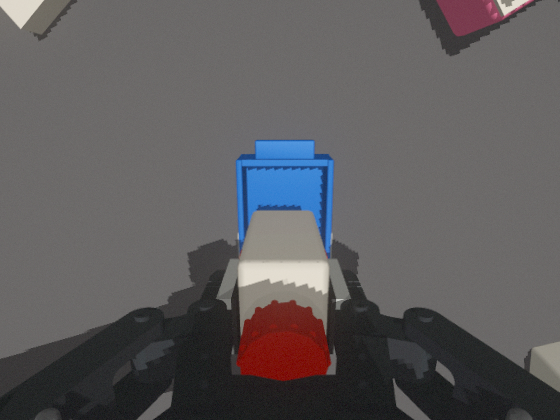

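The bottle hangs square over the carrier. The end wall's outer top corners are at (237,157) and (333,157), and I'll check these against the expected centre.

```bash
python3 - <<'E'
from h import *
np.set_printoptions(precision=1,suppress=True)
f=grab("wrist");st();P=plane(f,[(237.5,157),(333,157)],30)[:,:2];d=P[1]-P[0];print(P,np.hypot(*d),np.degrees(np.arctan2(d[1],d[0])))
m=P.mean(0);a=np.arctan2(d[1],d[0])+np.pi/2;u=np.array([np.cos(a),np.sin(a)]);print("centre",m-78*u,"comp+",m-40*u,"comp-",m-116*u)
go((666.4,56.4,214,-19.1))
E
```

```text
t 5.62 [664.8  56.  285.7] yaw -19.2 tilt [-0. -0.] open 0.37 F 40.1 q7 -0.21
[[651.7 106.4]
 [708.6  86.7]] 60.1808434285438 -19.124523988729127
centre [654.6  22.9] comp+ [667.   58.8] comp- [642.1 -13. ]
rot [-0.  0. -0.] d [ 1.2  1.9 71.7] len 72
```

In the tool's units: 63 mm / 500 = 0.126, 2.5 mm / 500 = 0.005.

```bash
python3 -m creep '[{"trans": [0.004, 0.004, 0.02], "jaw": 0.2}, {"trans": [0.005, 0.004, 0.06], "jaw": 0.2}, {"trans": [0.005, 0.004, 0.096], "jaw": 0.2}, {"trans": [0.005, 0.004, 0.116], "jaw": 0.2}, {"trans": [0.005, 0.004, 0.126], "jaw": 0.2}]' >/dev/null; python3 -m creep '[{"trans": [0, 0, 0.004], "jaw": 0.2}, {"trans": [0, 0, 0.008], "jaw": 0.2}, {"trans": [0, 0, 0.012], "jaw": 0.2}, {"trans": [0, 0, 0.016], "jaw": 0.2}, {"trans": [0, 0, 0.016], "jaw": 0.2}]'
python3 - <<'E'
from h import *
st()
E
```

```text
t: 6.88
ee_pos: [668.0, 58.1, 215.8]
eef_rot: [-0.001, 0.815, 0.58, -0.002]
contact_force: [-0.3, -0.8, -1.0]
opening: 0.37
grasp_force: 40.1
t 6.88 [668.   58.1 215.8] yaw -19.1 tilt [-0.005 -0.001] open 0.37 F 40.1 q7 -0.18
```

In the tool's units: 3 mm / 500 = 0.006, 2 mm / 500 = 0.004.

```bash
python3 -m creep '[{"trans": [0, 0, 0.002], "jaw": 0.2}, {"trans": [0, 0, 0.004], "jaw": 0.2}, {"trans": [0, 0, 0.006], "jaw": 0.2}, {"trans": [0, 0, 0.006], "jaw": 0.2}, {"trans": [0, 0, 0.006], "jaw": 0.2}]'
```

```text
t: 7.5
ee_pos: [668.1, 58.1, 212.8]
eef_rot: [-0.001, 0.815, 0.58, -0.002]
contact_force: [-0.1, -0.2, -0.4]
opening: 0.369
grasp_force: 40.1
```

In the tool's units: 1 mm / 500 = 0.002, 0.5 mm / 500 = 0.001.

```bash
python3 -m creep '[{"trans": [0, 0, 0.001], "jaw": 0.2}, {"trans": [0, 0, 0.002], "jaw": 0.2}, {"trans": [0, 0, 0.002], "jaw": 0.2}]'; python3 -m creep '[{"jaw": 0.5}, {"jaw": 0.8}, {"jaw": 0.8}, {"jaw": 0.8}]'
python3 - <<'E'
from h import *
st();go((665,50,320,-19.1),(500,-180,340,-30),(395,-288,350,-45))
E
```

```text
t: 7.88
ee_pos: [668.1, 57.9, 212.6]
eef_rot: [-0.001, 0.815, 0.58, -0.002]
contact_force: [-2.7, 0.4, 5.1]
opening: 0.368
grasp_force: 40.8
t: 8.38
ee_pos: [668.1, 58.1, 211.7]
eef_rot: [-0.001, 0.815, 0.58, -0.002]
contact_force: [-0.3, -0.3, 0.3]
opening: 0.803
grasp_force: 0.0
t 8.38 [668.1  58.1 211.7] yaw -19.1 tilt [-0.005 -0.001] open 0.80 F 0.0 q7 -0.18
rot [-0.004  0.003 -0.001] d [  -9.    -0.7 -108.3] len 109
rot [0.   0.   0.19] d [-271.3  -80.7  -20. ] len 284
rot [0.    0.    0.262] d [-146.   -36.9  -10. ] len 151
```

In the tool's units: -108 mm / 500 = -0.216, -90 mm / 500 = -0.18, -0.004 rad / 1.5708 = -0.0025.

```bash
python3 -m creep '[{"trans": [0, 0, -0.03], "jaw": 0.9}, {"trans": [0, 0, -0.1], "jaw": 1}, {"r": [-0.0025, 0.0019, 0], "trans": [-0.004, 0, -0.18], "jaw": 1}, {"r": [-0.0025, 0.0019, 0], "trans": [-0.008, 0, -0.216], "jaw": 1}]' >/dev/null && python3 -m creep '[{"r": [0, 0, 0.0255], "trans": [-0.11, -0.032, -0.008], "jaw": 1}, {"r": [0, 0, 0.0509], "trans": [-0.218, -0.064, -0.016], "jaw": 1}, {"r": [0, 0, 0.0764], "trans": [-0.326, -0.096, -0.024], "jaw": 1}, {"r": [0, 0, 0.1019], "trans": [-0.434, -0.128, -0.032], "jaw": 1}, {"r": [0, 0, 0.121], "trans": [-0.542, -0.162, -0.04], "jaw": 1}]' >/dev/null && python3 -m creep '[{"r": [0, 0, 0.0318], "trans": [-0.08, -0.02, -0.006], "jaw": 1}, {"r": [0, 0, 0.0764], "trans": [-0.16, -0.04, -0.012], "jaw": 1}, {"r": [0, 0, 0.1273], "trans": [-0.23, -0.06, -0.016], "jaw": 1}, {"r": [0, 0, 0.1655], "trans": [-0.296, -0.074, -0.02], "jaw": 1}, {"r": [0, 0, 0.1668], "trans": [-0.296, -0.074, -0.02], "jaw": 1}]' >/dev/null;  python3 -m creep '[{"jaw": 1}]'
python3 - <<'E'
from h import *
np.set_printoptions(precision=1,suppress=True)
f=grab("wrist");st()
c=near(f,"green",(284,210));print("cap",c[0],c[1],plane(f,c[0],88))
x,y=c[0].astype(int);x0,y0=max(x-65,0),max(y-60,0);print(x0,y0)
cv2.imwrite("pics/w3c.png",cv2.resize(f["bgr"][y0:y0+120,x0:x0+130],None,fx=4,fy=4,interpolation=cv2.INTER_NEAREST))
S=grab("scene");cv2.imwrite("pics/s3.png",S["bgr"])
E
```

```text
t: 10.25
ee_pos: [396.1, -284.3, 349.7]
eef_rot: [-0.0, 0.924, 0.383, 0.0]
contact_force: [1.4, 0.8, -0.1]
opening: 0.997
grasp_force: 0.0
t 10.30 [ 396.5 -284.   349.7] yaw -44.9 tilt [-0.  0.] open 1.00 F 0.0 q7 -0.00
cap [284.6 228.4] 1365 [[ 393.6 -288.6   88. ]]
219 168
```

View pics/w3c.png

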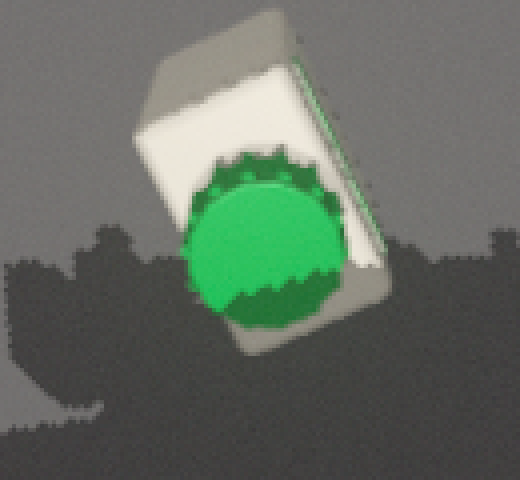

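The green cap's top is centred at crop (266,255). The shoulder-face corners are at crop (135,135), (285,65), (388,293) and (248,355).

```bash
python3 - <<'E'
from h import *
np.set_printoptions(precision=1,suppress=True)
f=grab("wrist");st();o=[219,168]
print("captop",plane(f,np.array([266,255])/4+o,90))
P=plane(f,np.array([(135,135),(285,65),(388,293),(248,355)])/4+o,68)[:,:2];print(P,P.mean(0))
d=np.roll(P,-1,0)-P;print(np.hypot(*d.T),np.degrees(np.arctan2(d[:,1],d[:,0])));m=P.mean(0);a=np.degrees(np.arctan2(d[0,1],d[0,0]))
for g in ((a+180)%180-180,(a+180)%180):go((*m,280,g),(*m,207,g))
E
```

```text
t 10.40 [ 396.6 -283.8  349.6] yaw -44.9 tilt [-0.  0.] open 1.00 F 0.0 q7 -0.00
captop [[ 393.2 -289.8   90. ]]
[[ 387.4 -262.1]
 [ 415.8 -272.2]
 [ 398.9 -316.8]
 [ 371.4 -307.1]] [ 393.4 -289.6]
[30.1 47.7 29.1 47.7] [ -19.5 -110.7  160.6   70.5]
rot [-0.  -0.  -0.4] d [-6.4  1.8 69.6] len 70
rot [0. 0. 0.] d [ 0.  0. 73.] len 73
rot [-0.   0.   2.7] d [-6.4  1.8 69.6] len 70
rot [0. 0. 0.] d [-0.  0. 73.] len 73
```

In the tool's units: 70 mm / 500 = 0.14, 60 mm / 500 = 0.12, -0.43 rad / 1.5708 = -0.2737.

```bash
python3 -m creep '[{"r": [0, 0, -0.0637], "trans": [-0.004, 0.002, 0.024], "jaw": 1}, {"r": [0, 0, -0.1273], "trans": [-0.008, 0.004, 0.06], "jaw": 1}, {"r": [0, 0, -0.191], "trans": [-0.012, 0.004, 0.09], "jaw": 1}, {"r": [0, 0, -0.2737], "trans": [-0.0128, 0.0036, 0.12], "jaw": 1}, {"r": [0, 0, -0.2737], "trans": [-0.0128, 0.0036, 0.14], "jaw": 1}]' >/dev/null && python3 -m creep '[{"jaw": 1}, {"trans": [0, 0, 0.05], "jaw": 1}, {"trans": [0, 0, 0.1], "jaw": 1}, {"trans": [0, 0, 0.146], "jaw": 1}, {"trans": [0, 0, 0.146], "jaw": 1}]' >/dev/null && python3 - <<'E'
from h import *
st()
E
python3 -m creep '[{"jaw": 0.2}, {"jaw": 0.2}, {"jaw": 0.2}, {"jaw": 0.2}, {"jaw": 0.2}]' 40
python3 -m creep '[{"trans": [0, 0, -0.02], "jaw": 0.2}, {"trans": [0, 0, -0.06], "jaw": 0.2}, {"trans": [0, 0, -0.12], "jaw": 0.2}, {"trans": [0, 0, -0.18], "jaw": 0.2}, {"trans": [0, 0, -0.18], "jaw": 0.2}]'
python3 -m creep '[{"jaw": 0.2}]' >/dev/null
python3 - <<'E'
from h import *
st();go((520,-150,292,-19.5),(642.3,-13.5,290,-19.1),(642.3,-13.5,215,-19.1))
E
```

```text
t 11.65 [ 392.6 -290.1  206.1] yaw -20.4 tilt [-0.002  0.001] open 1.00 F 0.0 q7 0.60
t: 12.28
ee_pos: [392.8, -290.6, 207.5]
eef_rot: [0.0, 0.821, 0.571, 0.0]
contact_force: [-1.0, 1.1, 6.0]
opening: 0.365
grasp_force: 43.7
t: 12.9
ee_pos: [393.0, -291.0, 298.9]
eef_rot: [0.002, 0.821, 0.571, 0.001]
contact_force: [0.1, 0.4, -1.1]
opening: 0.371
grasp_force: 42.9
t 13.03 [ 392.3 -290.   296.4] yaw -20.4 tilt [-0.001  0.001] open 0.37 F 42.9 q7 0.48
rot [-0.001 -0.001 -0.015] d [175.7  70.9   4.4] len 190
rot [ 0.     0.    -0.007] d [169.5  69.7   2. ] len 183
rot [0. 0. 0.] d [ 0. -0. 75.] len 75
```

In the tool's units: 176 mm / 500 = 0.352, 141 mm / 500 = 0.282, -0.015 rad / 1.5708 = -0.0095.

```bash
python3 -m creep '[{"trans": [0.07, 0.028, 0.002], "jaw": 0.2}, {"trans": [0.14, 0.056, 0.004], "jaw": 0.2}, {"r": [0, 0, -0.0064], "trans": [0.212, 0.084, 0.006], "jaw": 0.2}, {"r": [0, 0, -0.0095], "trans": [0.282, 0.114, 0.008], "jaw": 0.2}, {"r": [0, 0, -0.0095], "trans": [0.352, 0.142, 0.008], "jaw": 0.2}]' >/dev/null && python3 -m creep '[{"trans": [0.08, 0.034, 0.002], "jaw": 0.2}, {"trans": [0.17, 0.07, 0.004], "jaw": 0.2}, {"trans": [0.26, 0.108, 0.004], "jaw": 0.2}, {"trans": [0.32, 0.132, 0.004], "jaw": 0.2}, {"r": [0, 0, -0.0045], "trans": [0.339, 0.1394, 0.004], "jaw": 0.2}]' >/dev/null; python3 -m creep '[{"jaw": 0.2}]' >/dev/null
python3 - <<'E'
from h import *
f=grab("wrist");cv2.imwrite("pics/w4.png",f["bgr"]);st();go((642.3,-13.5,219,-19.1))
E
```

```text
t 14.45 [641.9 -15.3 290.1] yaw -19.2 tilt [-0.002 -0.001] open 0.37 F 42.9 q7 -0.09
rot [-0.002  0.002 -0.002] d [ 2.  -0.1 71.1] len 71
```

View pics/w4.png

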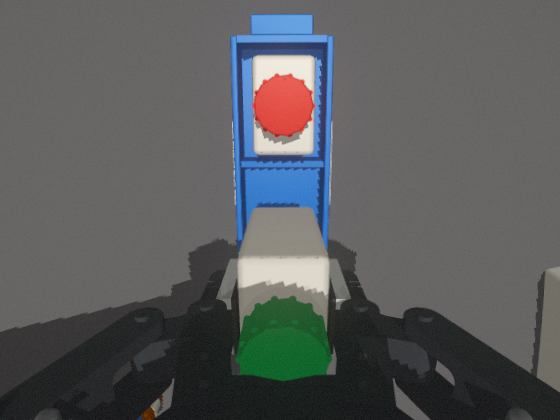

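The red bottle stands upright and centred in its compartment (cap at 284,105). The green bottle is lined up with the near compartment, so I'll lower it.

In the tool's units: 71 mm / 500 = 0.142, 64 mm / 500 = 0.128.

```bash
python3 -m creep '[{"trans": [0.002, 0, 0.02], "jaw": 0.2}, {"trans": [0.004, 0, 0.06], "jaw": 0.2}, {"trans": [0.004, 0, 0.1], "jaw": 0.2}, {"trans": [0.004, 0, 0.128], "jaw": 0.2}, {"trans": [0.004, 0, 0.142], "jaw": 0.2}]' >/dev/null; python3 -m creep '[{"trans": [0, 0, 0.004], "jaw": 0.2}, {"trans": [0, 0, 0.008], "jaw": 0.2}, {"trans": [0, 0, 0.01], "jaw": 0.2}, {"trans": [0, 0, 0.012], "jaw": 0.2}, {"trans": [0, 0, 0.012], "jaw": 0.2}]'
```

```text
t: 15.7
ee_pos: [643.5, -11.9, 214.0]
eef_rot: [0.0, 0.815, 0.58, 0.0]
contact_force: [-0.0, -0.2, -1.4]
opening: 0.364
grasp_force: 42.9
```

In the tool's units: 1 mm / 500 = 0.002, 0.5 mm / 500 = 0.001.

```bash
python3 -m creep '[{"trans": [0, 0, 0.001], "jaw": 0.2}, {"trans": [0, 0, 0.002], "jaw": 0.2}, {"trans": [0, 0, 0.002], "jaw": 0.2}]'
```

```text
t: 16.08
ee_pos: [643.5, -11.9, 212.8]
eef_rot: [-0.0, 0.815, 0.58, 0.0]
contact_force: [0.0, -0.8, -0.6]
opening: 0.366
grasp_force: 42.9
```

In the tool's units: 1.5 mm / 500 = 0.003, 1 mm / 500 = 0.002.

```bash
python3 -m creep '[{"trans": [0, 0, 0.001], "jaw": 0.2}, {"trans": [0, 0, 0.002], "jaw": 0.2}, {"trans": [0, 0, 0.003], "jaw": 0.2}, {"trans": [0, 0, 0.003], "jaw": 0.2}]'
```

```text
t: 16.58
ee_pos: [643.5, -12.0, 211.7]
eef_rot: [-0.0, 0.815, 0.58, 0.0]
contact_force: [-0.6, 0.4, 1.9]
opening: 0.372
grasp_force: 43.2
```

```bash
python3 -m creep '[{"jaw": 0.5}, {"jaw": 0.8}, {"jaw": 0.8}, {"jaw": 0.8}]'
python3 - <<'E'
from h import *
st();go((642,-14,320,-19.1),(468,-142,320,-19))
E
```

```text
t: 17.08
ee_pos: [643.5, -11.9, 211.3]
eef_rot: [-0.0, 0.815, 0.58, 0.0]
contact_force: [-0.0, -0.4, -0.4]
opening: 0.797
grasp_force: 0.0
t 17.07 [643.5 -11.9 211.3] yaw -19.1 tilt [0. 0.] open 0.80 F 0.0 q7 -0.04
rot [ 0.    -0.    -0.001] d [  -2.5   -0.8 -108.7] len 109
rot [ 0.     0.    -0.002] d [-177.9 -122.5    0. ] len 216
```

In the tool's units: -108 mm / 500 = -0.216, -90 mm / 500 = -0.18.

```bash
python3 -m creep '[{"trans": [0, 0, -0.03], "jaw": 0.9}, {"trans": [0, 0, -0.1], "jaw": 1}, {"trans": [-0.002, 0, -0.18], "jaw": 1}, {"trans": [-0.004, 0, -0.216], "jaw": 1}]' >/dev/null && python3 -m creep '[{"trans": [-0.08, -0.056, 0], "jaw": 1}, {"trans": [-0.168, -0.116, 0], "jaw": 1}, {"trans": [-0.256, -0.176, 0], "jaw": 1}, {"trans": [-0.33, -0.228, 0], "jaw": 1}, {"trans": [-0.356, -0.244, 0], "jaw": 1}]' >/dev/null;  python3 -m creep '[{"jaw": 1}, {"jaw": 1}]' >/dev/null
python3 - <<'E'
from h import *
np.set_printoptions(precision=1,suppress=True)
f=grab("wrist");st();cv2.imwrite("pics/w5.png",f["bgr"])
c=near(f,"blue",(284,240),60);ys,xs=np.nonzero(c[2]);print("cap",c[0],c[1],xs.min(),xs.max(),ys.min(),ys.max())
h=cv2.convexHull(np.c_[xs,ys]);print(cv2.minEnclosingCircle(h),plane(f,c[0],47))
E
```

```text
t 18.50 [ 470.6 -140.8  319.3] yaw -19.0 tilt [ 0. -0.] open 1.00 F 0.0 q7 0.11
cap [277.8 219. ] 1020 260 295 200 237
((277.61419677734375, 218.86602783203125), 18.916955947875977) [[ 468.  -141.9   47. ]]
```

View pics/w5.png

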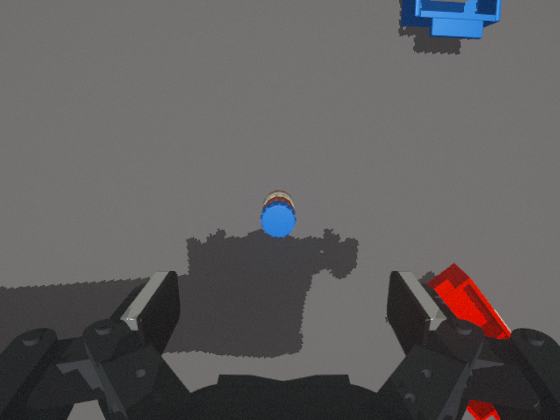

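The blue vial's cap top is at (278,220) with clear space around it. That puts it at about (467.7,-142.2), which agrees with the triangulation.

```bash
python3 - <<'E'
from h import *
st();go((467.7,-142.2,240,-19),(467.7,-142.2,196,-19))
E
```

```text
t 18.50 [ 470.6 -140.8  319.3] yaw -19.0 tilt [ 0.001 -0.   ] open 1.00 F 0.0 q7 0.11
rot [ 0.001 -0.     0.   ] d [-2.2 -2.3 79.3] len 79
rot [ 0.  0. -0.] d [-0.  0. 44.] len 44
```

In the tool's units: 123 mm / 500 = 0.246, 105 mm / 500 = 0.21.

```bash
python3 -m creep '[{"trans": [-0.002, -0.002, 0.04], "jaw": 1}, {"trans": [-0.004, -0.004, 0.1], "jaw": 0.8}, {"trans": [-0.0044, -0.0046, 0.16], "jaw": 0.7}, {"trans": [-0.0044, -0.0046, 0.21], "jaw": 0.7}, {"trans": [-0.0044, -0.0046, 0.246], "jaw": 0.7}]' >/dev/null; python3 -m creep '[{"jaw": 0.6}, {"jaw": 0.5}]' 25 > /dev/null
python3 - <<'E'
from h import *
st()
E
python3 -m creep '[{"jaw": 0.3}, {"jaw": 0.15}, {"jaw": 0.15}, {"jaw": 0.15}, {"jaw": 0.15}]' 25
```

```text
t 19.38 [ 467.1 -143.1  196.7] yaw -19.1 tilt [ 0.001 -0.   ] open 0.50 F 0.0 q7 0.28
t: 20.0
ee_pos: [466.8, -143.3, 197.1]
eef_rot: [0.0, 0.815, 0.58, 0.001]
contact_force: [0.6, 0.8, 6.1]
opening: 0.273
grasp_force: 24.7
```

In the tool's units: -100 mm / 500 = -0.2, -65 mm / 500 = -0.13.

```bash
python3 -m creep '[{"trans": [0, 0, -0.02], "jaw": 0.15}, {"trans": [0, 0, -0.06], "jaw": 0.15}, {"trans": [0, 0, -0.13], "jaw": 0.15}, {"trans": [0, 0, -0.2], "jaw": 0.15}, {"trans": [0, 0, -0.2], "jaw": 0.15}]'>/dev/null;python3 -m creep '[{"jaw": 0.15}]' 
python3 - <<'E'
from h import *
st();go((530,60,300,0),(563,267,300,22.1))
E
```

```text
t: 20.75
ee_pos: [465.9, -143.0, 296.0]
eef_rot: [-0.0, 0.815, 0.58, -0.0]
contact_force: [-0.7, -0.1, -0.4]
opening: 0.267
grasp_force: 24.6
t 20.75 [ 465.9 -143.   296. ] yaw -19.1 tilt [-0.001  0.001] open 0.27 F 24.6 q7 0.15
rot [-0.001 -0.    -0.334] d [212.8  -5.9  -3.9] len 213
rot [ 0.     0.    -0.386] d [207.  33.   0.] len 210
```

In the tool's units: 213 mm / 500 = 0.426, 170 mm / 500 = 0.34, -0.334 rad / 1.5708 = -0.2126.

```bash
python3 -m creep '[{"r": [0, 0, -0.0382], "trans": [0.08, -0.002, -0.002], "jaw": 0.15}, {"r": [0, 0, -0.0828], "trans": [0.166, -0.004, -0.004], "jaw": 0.15}, {"r": [0, 0, -0.1273], "trans": [0.252, -0.006, -0.006], "jaw": 0.15}, {"r": [0, 0, -0.1719], "trans": [0.34, -0.01, -0.008], "jaw": 0.15}, {"r": [0, 0, -0.2126], "trans": [0.426, -0.012, -0.008], "jaw": 0.15}]' >/dev/null; python3 -m creep '[{"r": [0, 0, -0.0509], "trans": [0.09, 0.014, 0], "jaw": 0.15}, {"r": [0, 0, -0.1082], "trans": [0.184, 0.03, 0], "jaw": 0.15}, {"r": [0, 0, -0.1655], "trans": [0.28, 0.046, 0], "jaw": 0.15}, {"r": [0, 0, -0.2228], "trans": [0.38, 0.062, 0], "jaw": 0.15}, {"r": [0, 0, -0.2457], "trans": [0.414, 0.066, 0], "jaw": 0.15}]'>/dev/null; python3 -m creep '[{"jaw": 0.15}, {"jaw": 0.15}]' >/dev/null
python3 - <<'E'
from h import *
f=grab("wrist");cv2.imwrite("pics/w6.png",f["bgr"]);st()
E
```

```text
t 22.30 [563.7 264.4 300. ] yaw 21.9 tilt [-0.001 -0.002] open 0.28 F 24.6 q7 0.04
```

View pics/w6.png

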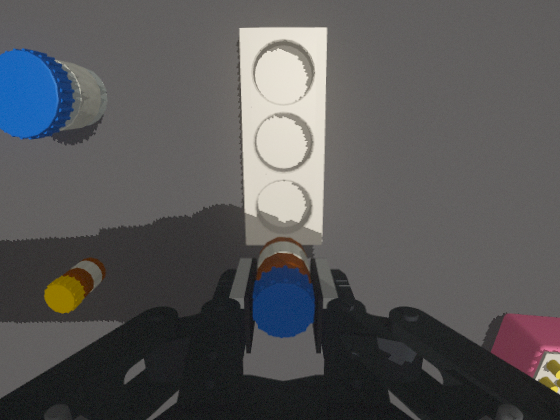

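The rack's three well rims are centred at about (284,73), (284,142) and (285,207). Its far corners are at (239,28) and (327,28). The held vial is still short of the near well.

```bash
python3 - <<'E'
from h import *
np.set_printoptions(precision=1,suppress=True)
f=grab("wrist");st()
P=plane(f,[(284,72.5),(284.5,142),(285,206.5),(239,28),(327,28),(245.5,244),(322,244)],22)[:,:2];print(P)
d=P[0]-P[1];print(np.hypot(*d),np.hypot(*(P[1]-P[2])),np.hypot(*(P[4]-P[3])),np.degrees(np.arctan2(*(P[0]-P[2])[::-1])))
c=P[3:].mean(0);a=np.radians(112);v=np.array([np.cos(a),np.sin(a)]);print("corner centre",c,"wells",P[1],c-46*v,c+46*v)
n=P[:3].mean(0);go((*(n-46*v),270,22),(*(n-46*v),206,22))
E
```

```text
t 22.35 [563.7 264.6 300.3] yaw 21.9 tilt [-0. -0.] open 0.27 F 24.6 q7 0.04
[[530.6 353.8]
 [547.9 311.7]
 [565.3 269.3]
 [493.3 368.8]
 [545.9 389.9]
 [548.9 231.7]
 [601.7 252.8]]
45.48465962060424 45.837114990947725 56.66668355833858 112.3711385106648
corner centre [547.4 310.8] wells [547.9 311.7] [564.7 268.2] [530.2 353.5]
rot [-0.  0. -0.] d [ 3.5  3.  30.3] len 31
rot [0. 0. 0.] d [-0.  0. 64.] len 64
```

In the tool's units: 91 mm / 500 = 0.182, 82 mm / 500 = 0.164.

```bash
python3 -m creep '[{"trans": [0.004, 0.004, 0.03], "jaw": 0.15}, {"trans": [0.007, 0.006, 0.08], "jaw": 0.15}, {"trans": [0.007, 0.006, 0.13], "jaw": 0.15}, {"trans": [0.007, 0.006, 0.164], "jaw": 0.15}, {"trans": [0.007, 0.006, 0.182], "jaw": 0.15}]' >/dev/null; python3 -m creep '[{"trans": [0, 0, 0.003], "jaw": 0.15}, {"trans": [0, 0, 0.006], "jaw": 0.15}, {"trans": [0, 0, 0.009], "jaw": 0.15}, {"trans": [0, 0, 0.01], "jaw": 0.15}, {"trans": [0, 0, 0.01], "jaw": 0.15}]'
```

```text
t: 23.6
ee_pos: [565.0, 271.3, 204.6]
eef_rot: [0.0, 0.558, 0.83, 0.0]
contact_force: [-1.5, 0.3, -0.4]
opening: 0.266
grasp_force: 24.6
```

In the tool's units: 1 mm / 500 = 0.002, 0.5 mm / 500 = 0.001.

```bash
python3 -m creep '[{"trans": [0, 0, 0.001], "jaw": 0.15}, {"trans": [0, 0, 0.002], "jaw": 0.15}, {"trans": [0, 0, 0.002], "jaw": 0.15}]'
```

```text
t: 23.98
ee_pos: [565.0, 271.3, 203.3]
eef_rot: [-0.0, 0.558, 0.83, 0.0]
contact_force: [-0.6, -0.4, 0.1]
opening: 0.272
grasp_force: 24.6
```

In the tool's units: -2 mm / 500 = -0.004, 1.5 mm / 500 = 0.003.

```bash
python3 -m creep '[{"trans": [-0.002, 0, 0.001], "jaw": 0.15}, {"trans": [-0.004, 0, 0.002], "jaw": 0.15}, {"trans": [-0.004, 0, 0.003], "jaw": 0.15}, {"trans": [-0.004, 0, 0.003], "jaw": 0.15}]'
```

```text
t: 24.48
ee_pos: [565.7, 269.4, 201.8]
eef_rot: [-0.0, 0.558, 0.83, -0.0]
contact_force: [0.6, -0.5, 0.0]
opening: 0.269
grasp_force: 24.6
```

In the tool's units: 1 mm / 500 = 0.002, 0.5 mm / 500 = 0.001.

```bash
python3 -m creep '[{"trans": [0, 0, 0.001], "jaw": 0.15}, {"trans": [0, 0, 0.002], "jaw": 0.15}, {"trans": [0, 0, 0.002], "jaw": 0.15}]'
```

```text
t: 24.85
ee_pos: [565.8, 269.5, 201.2]
eef_rot: [-0.0, 0.558, 0.83, 0.0]
contact_force: [-0.9, -0.4, 2.1]
opening: 0.268
grasp_force: 24.9
```

In the tool's units: -118 mm / 500 = -0.236, -90 mm / 500 = -0.18.

```bash
python3 -m creep '[{"jaw": 0.4}, {"jaw": 0.65}, {"jaw": 0.65}]' > /dev/null; python3 -m creep '[{"trans": [0, 0, -0.03], "jaw": 0.65}, {"trans": [0, 0, -0.1], "jaw": 0.8}, {"trans": [0, 0, -0.18], "jaw": 1}, {"trans": [0, 0, -0.236], "jaw": 1}]' >/dev/null
python3 - <<'E'
from h import *
st();go((436.5,150,320,22))
E
```

```text
t 25.73 [566.1 269.3 322. ] yaw 22.1 tilt [0.003 0.002] open 0.99 F 0.0 q7 0.04
rot [ 0.003 -0.001  0.002] d [ -61.8 -165.     1.4] len 176
```

In the tool's units: -165 mm / 500 = -0.33, -152 mm / 500 = -0.304.

```bash
python3 -m creep '[{"trans": [-0.028, -0.076, 0], "jaw": 1}, {"trans": [-0.056, -0.152, 0], "jaw": 1}, {"trans": [-0.088, -0.236, 0], "jaw": 1}, {"trans": [-0.114, -0.304, 0], "jaw": 1}, {"trans": [-0.124, -0.33, 0], "jaw": 1}]' >/dev/null;  python3 -m creep '[{"jaw": 1}, {"jaw": 1}]' >/dev/null
python3 - <<'E'
from h import *
np.set_printoptions(precision=1,suppress=True)
f=grab("wrist");st();cv2.imwrite("pics/w7.png",f["bgr"])
c=near(f,"yellow",(284,220),60);ys,xs=np.nonzero(c[2]);print("cap",c[0],c[1],xs.min(),xs.max(),ys.min(),ys.max())
p=plane(f,c[0],47)[0];print(p);p=p[:2];go((*p,196,22))
E
```

```text
t 26.65 [437.2 150.9 319.2] yaw 22.2 tilt [0. 0.] open 1.00 F 0.0 q7 0.08
cap [278.4 211.8] 1102 260 297 192 231
[436.2 152.6  47. ]
rot [0. 0. 0.] d [  2.   -0.5 123.2] len 123
```

View pics/w7.png

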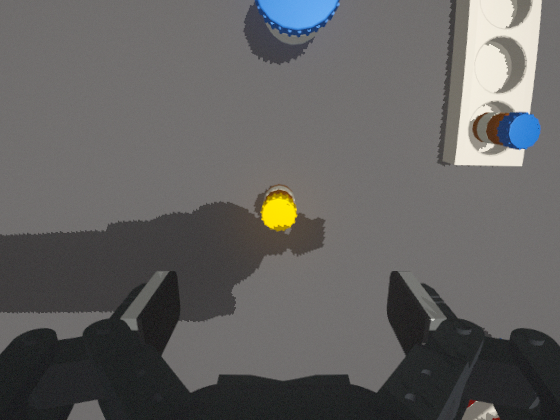

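The blue vial stands in the near well (cap at 519,130). The yellow cap is at (279,212), which gives (436,152) and matches the earlier fix. I'll grasp it now.

Careful with the scale: shifts go in shares of 500 mm and turns go in shares of pi/2 rad. That gives: 123 mm / 500 = 0.246, 105 mm / 500 = 0.21.

```bash
python3 -m creep '[{"trans": [0.002, 0, 0.04], "jaw": 1}, {"trans": [0.004, -0.001, 0.1], "jaw": 0.8}, {"trans": [0.004, -0.001, 0.16], "jaw": 0.7}, {"trans": [0.004, -0.001, 0.21], "jaw": 0.7}, {"trans": [0.004, -0.001, 0.246], "jaw": 0.7}]' >/dev/null; python3 -m creep '[{"jaw": 0.6}, {"jaw": 0.5}]' 25 > /dev/null
python3 -m creep '[{"jaw": 0.3}, {"jaw": 0.15}, {"jaw": 0.15}, {"jaw": 0.15}, {"jaw": 0.15}]' 25
python3 -m creep '[{"trans": [0, 0, -0.02], "jaw": 0.15}, {"trans": [0, 0, -0.06], "jaw": 0.15}, {"trans": [0, 0, -0.13], "jaw": 0.15}, {"trans": [0, 0, -0.2], "jaw": 0.15}, {"trans": [0, 0, -0.2], "jaw": 0.15}]'>/dev/null;python3 -m creep '[{"jaw": 0.15}]' 
python3 - <<'E'
from h import *
st();go((530.5,353,300,22),(530.5,353,206,22))
E
```

```text
t: 28.15
ee_pos: [435.4, 151.7, 196.6]
eef_rot: [0.0, 0.558, 0.83, 0.001]
contact_force: [-0.4, -0.0, 7.1]
opening: 0.27
grasp_force: 24.7
t: 28.9
ee_pos: [434.5, 151.4, 295.6]
eef_rot: [-0.0, 0.558, 0.83, -0.0]
contact_force: [0.3, -0.3, -1.1]
opening: 0.273
grasp_force: 24.6
t 28.90 [434.5 151.4 295.6] yaw 22.1 tilt [-0.001 -0.   ] open 0.27 F 24.6 q7 0.10
rot [-0.001 -0.     0.002] d [150.5 164.9  -4.4] len 223
rot [0. 0. 0.] d [ 0.  0. 94.] len 94
```

In the tool's units: 165 mm / 500 = 0.33, 100 mm / 500 = 0.2.

```bash
python3 -m creep '[{"trans": [0.056, 0.06, 0], "jaw": 0.15}, {"trans": [0.126, 0.138, -0.004], "jaw": 0.15}, {"trans": [0.2, 0.22, -0.008], "jaw": 0.15}, {"trans": [0.276, 0.302, -0.008], "jaw": 0.15}, {"trans": [0.301, 0.33, -0.008], "jaw": 0.15}]' >/dev/null; python3 -m creep '[{"jaw": 0.15}, {"jaw": 0.15}]' >/dev/null
python3 - <<'E'
from h import *
f=grab("wrist");cv2.imwrite("pics/w8.png",f["bgr"]);st();go((530.5,353,208,22))
E
```

```text
t 29.82 [530.9 351.3 299.1] yaw 22.0 tilt [-0.002 -0.002] open 0.27 F 24.7 q7 -0.10
rot [-0.002  0.001  0.   ] d [ 1.8  0.4 91.1] len 91
```

In the tool's units: 91 mm / 500 = 0.182, 82 mm / 500 = 0.164.

```bash
python3 -m creep '[{"trans": [0, 0, 0.03], "jaw": 0.15}, {"trans": [0.001, 0, 0.08], "jaw": 0.15}, {"trans": [0.001, 0, 0.13], "jaw": 0.15}, {"trans": [0.001, 0, 0.164], "jaw": 0.15}, {"trans": [0.001, 0, 0.182], "jaw": 0.15}]' >/dev/null; python3 -m creep '[{"trans": [0, 0, 0.002], "jaw": 0.15}, {"trans": [0, 0, 0.004], "jaw": 0.15}, {"trans": [0, 0, 0.005], "jaw": 0.15}, {"trans": [0, 0, 0.005], "jaw": 0.15}]'
```

```text
t: 30.95
ee_pos: [531.1, 353.6, 206.9]
eef_rot: [0.0, 0.558, 0.83, 0.0]
contact_force: [0.0, -0.5, -1.2]
opening: 0.273
grasp_force: 24.7
```

In the tool's units: 2.5 mm / 500 = 0.005, 2 mm / 500 = 0.004.

```bash
python3 -m creep '[{"trans": [0, 0, 0.002], "jaw": 0.15}, {"trans": [0, 0, 0.004], "jaw": 0.15}, {"trans": [0, 0, 0.005], "jaw": 0.15}, {"trans": [0, 0, 0.005], "jaw": 0.15}]'
```

```text
t: 31.45
ee_pos: [531.0, 353.5, 203.8]
eef_rot: [-0.0, 0.558, 0.83, -0.0]
contact_force: [-0.4, -0.7, -0.6]
opening: 0.27
grasp_force: 24.7
```

In the tool's units: 2 mm / 500 = 0.004, 1.5 mm / 500 = 0.003.

```bash
python3 -m creep '[{"trans": [0, 0, 0.001], "jaw": 0.15}, {"trans": [0, 0, 0.002], "jaw": 0.15}, {"trans": [0, 0, 0.003], "jaw": 0.15}, {"trans": [0, 0, 0.004], "jaw": 0.15}, {"trans": [0, 0, 0.004], "jaw": 0.15}]'
```

```text
t: 32.08
ee_pos: [531.0, 353.6, 201.8]
eef_rot: [0.0, 0.558, 0.83, 0.0]
contact_force: [0.4, -0.0, -0.5]
opening: 0.273
grasp_force: 24.7
```

In the tool's units: 1 mm / 500 = 0.002, 0.5 mm / 500 = 0.001.

```bash
python3 -m creep '[{"trans": [0, 0, 0.001], "jaw": 0.15}, {"trans": [0, 0, 0.002], "jaw": 0.15}, {"trans": [0, 0, 0.002], "jaw": 0.15}]'
```

```text
t: 32.45
ee_pos: [530.9, 353.6, 200.8]
eef_rot: [-0.0, 0.558, 0.83, 0.0]
contact_force: [1.0, -0.2, -0.2]
opening: 0.268
grasp_force: 24.7
```

In the tool's units: 1 mm / 500 = 0.002, 0.5 mm / 500 = 0.001.

```bash
python3 -m creep '[{"trans": [0, 0, 0.001], "jaw": 0.15}, {"trans": [0, 0, 0.002], "jaw": 0.15}, {"trans": [0, 0, 0.002], "jaw": 0.15}]'
```

```text
t: 32.83
ee_pos: [531.1, 353.5, 200.7]
eef_rot: [-0.0, 0.558, 0.83, 0.0]
contact_force: [-2.4, -1.2, 6.4]
opening: 0.269
grasp_force: 25.3
```

In the tool's units: -130 mm / 500 = -0.26, -90 mm / 500 = -0.18.

```bash
python3 -m creep '[{"jaw": 0.4}, {"jaw": 0.65}, {"jaw": 0.65}]' > /dev/null; python3 -m creep '[{"trans": [0, 0, -0.03], "jaw": 0.65}, {"trans": [0, 0, -0.1], "jaw": 0.8}, {"trans": [0, 0, -0.18], "jaw": 1}, {"trans": [0, 0, -0.26], "jaw": 1}]' >/dev/null
python3 - <<'E'
from h import *
st();go((395,286,340,22))
E
```

```text
t 33.70 [531.  353.4 332.2] yaw 22.1 tilt [0.001 0.001] open 1.00 F 0.0 q7 -0.11
rot [ 0.001 -0.     0.002] d [ -11.3 -151.4   -8. ] len 152
```

In the tool's units: -151 mm / 500 = -0.302, -144 mm / 500 = -0.288.

```bash
python3 -m creep '[{"trans": [-0.006, -0.07, -0.004], "jaw": 1}, {"trans": [-0.012, -0.15, -0.01], "jaw": 1}, {"trans": [-0.018, -0.23, -0.016], "jaw": 1}, {"trans": [-0.022, -0.288, -0.016], "jaw": 1}, {"trans": [-0.022, -0.302, -0.016], "jaw": 1}]' >/dev/null;  python3 -m creep '[{"jaw": 1}, {"jaw": 1}]' >/dev/null
python3 - <<'E'
from h import *
np.set_printoptions(precision=1,suppress=True)
f=grab("wrist");st();cv2.imwrite("pics/w9.png",f["bgr"])
c=near(f,"blue",(284,220),300);ys,xs=np.nonzero(c[2]);print("cap",c[0],c[1],xs.min(),xs.max(),ys.min(),ys.max())
p=plane(f,c[0],66)[0];print(p)
e=plane(f,[(xs.min(),c[0][1]),(xs.max(),c[0][1])],68);print("lid width",np.linalg.norm(e[1]-e[0]))
p=p[:2];go((*p,218,22))
E
```

```text
t 34.62 [396.2 286.9 338.1] yaw 22.1 tilt [0. 0.] open 1.00 F 0.0 q7 -0.22
cap [275.9 212.9] 4054 240 312 177 248
[393.6 287.3  66. ]
lid width 50.46360687341564
rot [0. 0. 0.] d [  1.3  -2.4 120.1] len 120
```

View pics/w9.png

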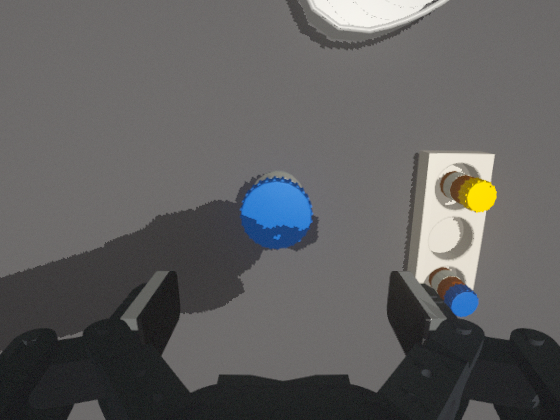

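The lid is at (276,213) and measures 50.5 mm across, as it should. Both vials stand in their wells, so I'll grasp the pot by its lid.

In the tool's units: 126 mm / 500 = 0.252, 108 mm / 500 = 0.216.

```bash
python3 -m creep '[{"trans": [0.002, -0.002, 0.04], "jaw": 1}, {"trans": [0.002, -0.004, 0.1], "jaw": 1}, {"trans": [0.002, -0.0048, 0.16], "jaw": 1}, {"trans": [0.002, -0.0048, 0.216], "jaw": 1}, {"trans": [0.002, -0.0048, 0.252], "jaw": 1}]' >/dev/null; python3 -m creep '[{"jaw": 0.9}, {"jaw": 0.75}]' 30 > /dev/null
python3 -m creep '[{"jaw": 0.6}, {"jaw": 0.4}, {"jaw": 0.4}, {"jaw": 0.4}, {"jaw": 0.4}]' 30
python3 -m creep '[{"trans": [0, 0, -0.02], "jaw": 0.4}, {"trans": [0, 0, -0.06], "jaw": 0.4}, {"trans": [0, 0, -0.13], "jaw": 0.4}, {"trans": [0, 0, -0.2], "jaw": 0.4}, {"trans": [0, 0, -0.22], "jaw": 0.4}]'>/dev/null;python3 -m creep '[{"jaw": 0.4}]' 
python3 - <<'E'
from h import *
st();go((460,30,320,5),(520,-180,320,-15),(575,-294,310,-20))
E
```

```text
t: 36.12
ee_pos: [393.0, 286.8, 212.8]
eef_rot: [0.0, 0.558, 0.83, 0.001]
contact_force: [-1.0, -0.2, 6.3]
opening: 0.578
grasp_force: 30.5
t: 36.88
ee_pos: [392.5, 286.5, 322.2]
eef_rot: [-0.0, 0.558, 0.83, 0.001]
contact_force: [0.3, -1.3, -0.7]
opening: 0.579
grasp_force: 31.2
t 36.88 [392.5 286.5 322.2] yaw 22.1 tilt [0.001 0.001] open 0.58 F 31.2 q7 -0.21
rot [ 0.001 -0.001  0.299] d [-263.   -34.1    2. ] len 265
rot [0.    0.    0.349] d [-214.4   41.5    0. ] len 218
rot [0.    0.    0.087] d [-95.9  82.6  10. ] len 127
```

```bash
python3 - <<'E'
from h import *
go((460,30,320,-20),(480,-200,320,-60),(480,-295,320,-90))
E
```

```text
rot [ 0.001 -0.001  0.735] d [-263.   -34.1    2. ] len 265
rot [0.    0.    0.698] d [-209.3   97.5    0. ] len 231
rot [0.    0.    0.524] d [-47.5  82.3   0. ] len 95
```

In the tool's units: -263 mm / 500 = -0.526, -207 mm / 500 = -0.414, 0.735 rad / 1.5708 = 0.4679.

```bash
python3 -m creep '[{"r": [0, 0, 0.0891], "trans": [-0.09, -0.012, 0], "jaw": 0.4}, {"r": [0, 0, 0.1783], "trans": [-0.196, -0.024, 0.002], "jaw": 0.4}, {"r": [0, 0, 0.2737], "trans": [-0.304, -0.038, 0.004], "jaw": 0.4}, {"r": [0, 0, 0.3692], "trans": [-0.414, -0.054, 0.004], "jaw": 0.4}, {"r": [0, 0, 0.4679], "trans": [-0.526, -0.068, 0.004], "jaw": 0.4}]' >/dev/null; python3 -m creep '[{"r": [0, 0, 0.0891], "trans": [-0.09, 0.042, 0], "jaw": 0.4}, {"r": [0, 0, 0.1783], "trans": [-0.176, 0.082, 0], "jaw": 0.4}, {"r": [0, 0, 0.2674], "trans": [-0.26, 0.12, 0], "jaw": 0.4}, {"r": [0, 0, 0.3565], "trans": [-0.34, 0.158, 0], "jaw": 0.4}, {"r": [0, 0, 0.4444], "trans": [-0.418, 0.194, 0], "jaw": 0.4}]'>/dev/null; python3 -m creep '[{"r": [0, 0, 0.0828], "trans": [-0.03, 0.052, 0], "jaw": 0.4}, {"r": [0, 0, 0.1719], "trans": [-0.058, 0.1, 0], "jaw": 0.4}, {"r": [0, 0, 0.2546], "trans": [-0.08, 0.14, 0], "jaw": 0.4}, {"r": [0, 0, 0.3336], "trans": [-0.094, 0.164, 0], "jaw": 0.4}, {"r": [0, 0, 0.3336], "trans": [-0.094, 0.164, 0], "jaw": 0.4}]' >/dev/null;python3 -m creep '[{"jaw": 0.4}, {"jaw": 0.4}]' >/dev/null
python3 - <<'E'
from h import *
f=grab("wrist");cv2.imwrite("pics/w10.png",f["bgr"]);st()
E
```

```text
t 39.05 [ 480.3 -293.3  319.6] yaw -89.9 tilt [-0.     0.001] open 0.57 F 31.3 q7 -0.61
```

View pics/w10.png

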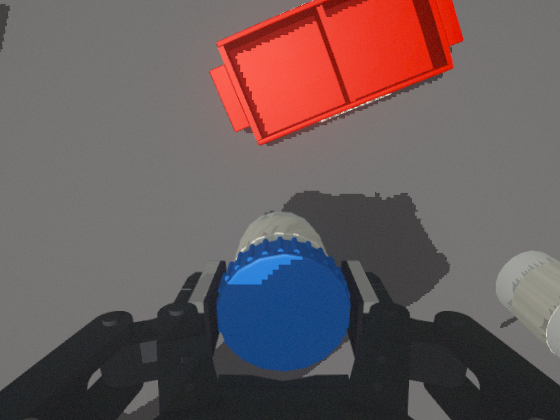

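The tray is ahead with rim corners at (218,44), (262,144) and (453,68). The left compartment is empty.

```bash
python3 - <<'E'
from h import *
np.set_printoptions(precision=1,suppress=True)
f=grab("wrist");st()
P=plane(f,[(218,44),(262,144),(453,68)],30)[:,:2];print(P,np.hypot(*(P[0]-P[1])),np.hypot(*(P[2]-P[1])))
d=(P[2]-P[1])/np.hypot(*(P[2]-P[1]));print("axis",np.degrees(np.arctan2(-d[1],-d[0])),"centre",(P[0]+P[2])/2)
t=P[:2].mean(0)+38*d;print("comp+",t);go((*t,320,-90),(*t,222,-90))
E
```

```text
t 39.10 [ 480.3 -293.4  319.7] yaw -89.9 tilt [0. 0.] open 0.58 F 31.3 q7 -0.61
[[ 597.5 -247. ]
 [ 529.4 -276.3]
 [ 583.8 -410.5]] 74.05662867783244 144.8351755212995
axis 112.05692671139548 centre [ 590.6 -328.8]
comp+ [ 577.7 -296.9]
rot [-0. -0.  0.] d [97.4  3.6 -0.2] len 97
rot [0. 0. 0.] d [ 0.  0. 98.] len 98
```

In the tool's units: 97 mm / 500 = 0.194, 80 mm / 500 = 0.16.

```bash
python3 -m creep '[{"trans": [0.04, 0.002, 0], "jaw": 0.4}, {"trans": [0.1, 0.004, 0], "jaw": 0.4}, {"trans": [0.16, 0.006, 0], "jaw": 0.4}, {"trans": [0.194, 0.006, 0], "jaw": 0.4}, {"trans": [0.194, 0.006, 0], "jaw": 0.4}]' >/dev/null; python3 -m creep '[{"trans": [0, 0, 0.03], "jaw": 0.4}, {"trans": [0, 0, 0.08], "jaw": 0.4}, {"trans": [0, 0, 0.136], "jaw": 0.4}, {"trans": [0, 0, 0.176], "jaw": 0.4}, {"trans": [0, 0, 0.194], "jaw": 0.4}]' >/dev/null; python3 -m creep '[{"jaw": 0.4}, {"trans": [0, 0, 0.001], "jaw": 0.4}]'
python3 - <<'E'
from h import *
st()
E
```

```text
t: 40.6
ee_pos: [577.4, -297.4, 223.3]
eef_rot: [0.0, 1.0, -0.0, 0.001]
contact_force: [-0.3, 0.5, -0.3]
opening: 0.575
grasp_force: 31.3
t 40.60 [ 577.4 -297.4  223.3] yaw -90.0 tilt [ 0.002 -0.001] open 0.57 F 31.3 q7 -0.60
```

Contact is expected near z=216.8.

In the tool's units: 5 mm / 500 = 0.01, 4.5 mm / 500 = 0.009.

```bash
python3 -m creep '[{"trans": [0, -0.002, 0.003], "jaw": 0.4}, {"trans": [0, -0.002, 0.006], "jaw": 0.4}, {"trans": [0, -0.002, 0.009], "jaw": 0.4}, {"trans": [0, -0.002, 0.01], "jaw": 0.4}, {"trans": [0, -0.002, 0.01], "jaw": 0.4}]'
```

```text
t: 41.22
ee_pos: [577.1, -296.0, 217.3]
eef_rot: [-0.0, 1.0, -0.0, -0.0]
contact_force: [0.0, -0.7, -0.8]
opening: 0.573
grasp_force: 31.3
```

In the tool's units: 1 mm / 500 = 0.002, 0.5 mm / 500 = 0.001.

```bash
python3 -m creep '[{"trans": [0, 0, 0.001], "jaw": 0.4}, {"trans": [0, 0, 0.002], "jaw": 0.4}, {"trans": [0, 0, 0.002], "jaw": 0.4}]'
```

```text
t: 41.6
ee_pos: [577.3, -296.2, 217.0]
eef_rot: [-0.0, 1.0, -0.0, 0.0]
contact_force: [-0.4, 0.6, 4.7]
opening: 0.576
grasp_force: 31.5
```

Contact at 4.7 N. I'll release, lift clear and check everything.

In the tool's units: -150 mm / 500 = -0.3, -140 mm / 500 = -0.28.

```bash
python3 -m creep '[{"jaw": 0.75}, {"jaw": 1}, {"jaw": 1}]' > /dev/null; python3 -m creep '[{"trans": [0, 0, -0.03], "jaw": 1}, {"trans": [0, 0, -0.1], "jaw": 1}, {"trans": [0, 0, -0.2], "jaw": 1}, {"trans": [0, 0, -0.28], "jaw": 1}, {"trans": [0, 0, -0.3], "jaw": 1}]' >/dev/null; python3 -m creep '[{"trans": [-0.08, 0, 0], "jaw": 1}, {"trans": [-0.16, 0, 0], "jaw": 1}, {"trans": [-0.2, 0, 0], "jaw": 1}, {"trans": [-0.2, 0, 0], "jaw": 1}]'
python3 - <<'E'
from h import *
f=grab("scene");w=grab("wrist");t=grab("top")
a=cv2.resize(f["bgr"][90:310,90:530],(800,400))
b=np.hstack([cv2.resize(w["bgr"],(267,200)),cv2.resize(t["bgr"][150:280,90:437],(533,200))])
cv2.imwrite("pics/fin.png",np.vstack([a,b]))
E
```

```text
t: 43.1
ee_pos: [475.7, -296.2, 366.2]
eef_rot: [-0.001, 1.0, -0.001, -0.0]
contact_force: [0.7, 0.2, 0.2]
opening: 1.0
grasp_force: 0.0
```

View pics/fin.png

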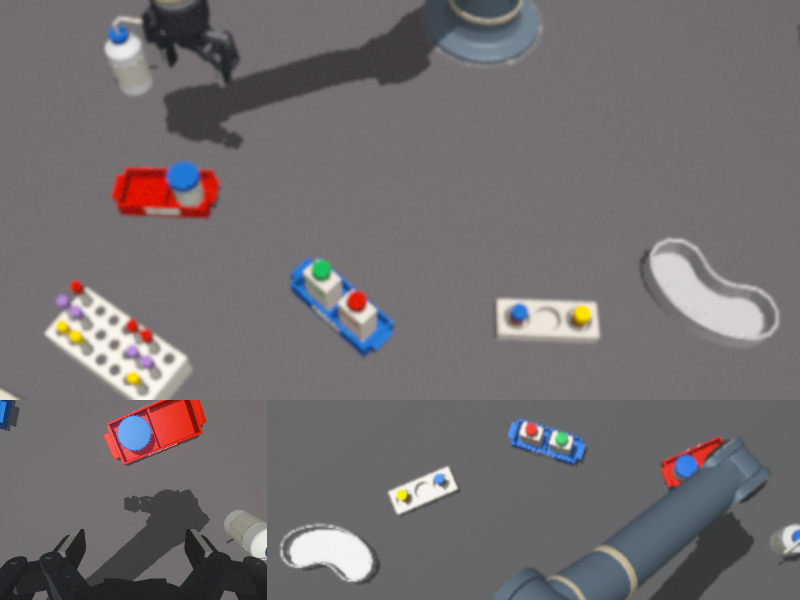

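The final views show everything upright in its own compartment: the pot in the red tray, both bottles in the blue carrier, and the vials in the two outer wells. The wash bottle and kidney dish haven't moved, and the gripper is clear.

```bash
python3 -c "
from bench import robot
print(robot.job_done())"
```

```text
the job is handed in; nothing more can be done
None
```

I handed the job in at about 43 s: both bottles are in the blue carrier, both vials in the white rack and the pot in the red tray, all standing upright, and the wash bottle and kidney dish were not moved.

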